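Crank up the green sample lift

TASK

On the sample lift with the green carriage, take hold of the green crank handle and wind the crank clockwise, turn after turn, until the red pointer stands level with the yellow collar, so the beaker comes up around the electrode. Keep the crank fully seated on its square shaft all the while, then let go of it, and leave the blue lift's crank alone.

Things in the scene. Friction and masses are not known exactly. Their poses are not given: they have to be found in the camera images.
- crank_green: Loose steel crank, about 0.3 kg, its 24 mm deep square socket resting on the 14 mm square end of the green lift's upright shaft, held by weight alone. Origin: centre of the hub's underside, on the shaft axis, 124 mm above the table; it stays put as the crank turns. z is up, +x along the arm to the handle. Hub 36 mm square; nothing under the handle rises over 30 mm above the origin.
- handle_green (a point): Middle of that crank's handle: upright green round sleeve, 22 mm across, from 28 mm below to 24 mm above this point, on the arm 60 mm from the shaft axis. It spins freely on its pin: hold it firmly, no wrist turning. Clockwise from above raises the carriage 12 mm per turn, anticlockwise lowers it; 2 to 3 N at the handle; it stays where left.
- pointer_green (a point): Tip of the small red pointer on the green carriage of that lift, 90 mm above the table at the start; it rises with the carriage, which can go up 60 mm. Only its height matters. The lift's column, 150 mm beyond the shaft on the side away from the robot, is 212 mm high.
- mark_green (a point): Centre of the yellow collar, 18 mm across and 6 mm thick, clamped on the thin rod beside the green lift's column, 30 to 42 mm above the pointer at the start: the height to which the pointer must be wound. The collar must not be shifted.
- handle_blue (a point): Middle of the blue crank handle, same shape, on the other, identical lift (blue carriage). This crank must not be turned or displaced.

How it is judged:
By the outcome, as a careful person would: the job done as asked, in the order asked, and still so for the second after the job is handed in, with the robot touching nothing.
It also fails if it takes over 72 s, if anything falls off the work surface, if the arm or the gripper's body presses on something with over 40 N, if the wrist force passes 120 N, or if a joint passes its speed limit or range.

ROBOT

A 7-joint arm with a two-finger parallel gripper is mounted at the origin on the work surface. World frame = base frame: x ahead of the robot, y to its left, z up, the work surface at z = 0. Lengths are in mm, angles in rad, forces in N, time in s.
With the tool pointing down it reaches from about 400 to 850 mm from the base axis. Payload 4.4 kg.
Tool frame: the origin (TCP) lies at the very end of the fingers, on their centre line; the grasp point (between the pads) lies 19 mm behind it; z points along the fingers, y is the line along which they close (so a half turn about z gives the same grasp; the last joint's range is limited). The gripper opens to 94 mm and grips with 3 to 60 N. Pads are 16 mm wide; open, the fingers measure 119 mm over their backs; the gripper's body (75 mm by 177 mm) begins 78 mm behind the grasp point.
Start: joints at [-1.306, 0.628, 0.038, 1.517, -0.027, 0.996, -0.02], TCP at [211.096, 614.782, 205.478] pointing down, gripper open.
Joint ranges: [-3.06, 3.06], [-0.37, 2.12], [-1.25, 1.32], [0.18, 2.47], [-1.1, 4.24], [0.23, 1.98], [-2.94, 2.94]. Speed limits (rad/s): [2.57, 2.57, 3.14, 3.14, 3.14, 3.14, 3.14].

INTERFACE

Orientations are given as a unit quaternion [w, x, y, z].
In Python, from plant import bot gives the robot as it stands.
- The arm moves only by the shell command python3 steer.py 'ROWS' [FORCE]. ROWS is a JSON object whose key "ticks" holds a list of rows, 1 to 12 of them, each of 7 numbers: a rotation vector rx, ry, rz in rad, then dx, dy, dz in units of 50 mm, then the opening from 0.0 (shut) to 1.0 (fully open); each row is the pose to reach, as a shift and turn from the pose commanded when the command began, along the tool's axes at that moment; what a row does not reach only later rows make up. A row lasts 1/8 s, in which the tool goes at most 62.5 mm and 0.188 rad, less where a joint would pass 70% of its speed; a pose out of reach is approached as far as the arm can. The fingers move at their own pace and stop on an object; FORCE is the grip in N (left out, the last holds). Time passes only in rows, so rows that do not move let the fingers close. It prints the time, the measured TCP pose, the force, the opening and the grip force at its end. Input that does not fit is refused with a message, and nothing moves.
- bot.read_state(): the state, without advancing time (a new reading comes with each control period).
- bot.capture(name): name is "scene" or "top" or "wrist"; returns a dict with "frame" (480x640x3 uint8, red, green, blue), "K" (3x3 intrinsics, pixels), "view" (4x4, takes a point from world to camera coordinates); the wrist camera has in their place "tool_from_camera" (4x4, takes a point from camera to tool coordinates, whose origin is the TCP and whose axes are the flange's). Camera axes: x right, y up, looking along -z (the intrinsics and any distortion apply to the point x, -y, -z); pixel columns grow to the right and rows downward; lengths in mm; the calibration is good to about 2 mm. A picture is of the moment at which its call begins: read the wrist's pose just before it. There is no depth.
- bot.finish_job(): hands the job in; it is judged then, once.
The state is a dict: "time": time; "joint_positions": joint angles; "qvel": joint speeds; "joint_efforts": joint torques, N m; "position": TCP position; "ee_rot": TCP orientation; "force": force on the tool from outside, world axes, zero at the start; "torque": the same for the moment, N m; "opening": opening from 0.0 (shut) to 1.0 (fully open); "gripper_force": force on a finger pad.
Only numpy, scipy, OpenCV 4.12 (cv2) and the standard library are available. Lean on these libraries where they do the work, as an engineer would, in place of code of your own. Each camera call takes 0.05 s, during which the arm holds its last target. There are 200 camera calls.

## Working session

There is one attempt and no reset: what is moved stays moved. The work goes in short steps, Python scripts to look and compute and a shell command to move; the robot and the scene stay as the last step left them, time stands still between calls to the robot, and variables do not carry over. Pictures are saved under pics/ and viewed, at most 10 in all, crops included, and the job is handed in when it is done.

```bash
ls; mkdir -p pics; python3 - <<'E'
from plant import bot
import cv2,numpy as np
s=bot.read_state();print(s)
for n in("scene","top"):
    c=bot.capture(n);cv2.imwrite(f"pics/{n}0.png",c["frame"][:,:,::-1]);print(n,c["K"],c["view"],[k for k in c])
    np.savez(f"{n}0.npz",**c)
E
```

```text
pics
plant.py
steer.py
{'time': 0.0, 'joint_positions': array([-1.30578409,  0.62933314,  0.03849519,  1.51831611, -0.02700055,
        0.99628801, -0.02000895]), 'qvel': array([-1.48506991e-03, -1.09013529e-03,  7.66605656e-04,  1.45168860e-04,
        1.16617266e-03,  1.09820240e-04,  2.53086797e-05]), 'joint_efforts': array([ 3.86793072e-04, -5.49733436e+01,  1.14329360e+00, -1.86624187e+01,
       -5.23007638e-02,  2.40374281e-02,  1.64945773e-04]), 'position': array([210.92203931, 614.15229588, 204.58010548]), 'ee_rot': array([-1.24030910e-04,  1.64678071e-01,  9.86346947e-01, -9.04147588e-04]), 'force': array([0.06786085, 0.94834588, 0.49036746]), 'torque': array([-0.06302471,  0.01915701, -0.01045098]), 'gripper_force': 0.0, 'opening': 0.9971316518775113}
scene [[567.54194642   0.         319.64712285]
 [  0.         567.54194642 246.51634897]
 [  0.           0.           1.        ]] [[ 2.76543534e-01  9.60808100e-01 -1.92735004e-02 -1.92052199e+02]
 [-7.07742128e-01  2.17190357e-01  6.72256966e-01  2.87606662e+02]
 [ 6.50095957e-01 -1.72267649e-01  7.40066959e-01 -1.44691628e+03]
 [ 0.00000000e+00  0.00000000e+00  0.00000000e+00  1.00000000e+00]] ['frame', 'K', 'view']
top [[526.30366818   0.         312.54975824]
 [  0.         526.30366818 225.26659835]
 [  0.           0.           1.        ]] [[-4.38721666e-02 -9.99030797e-01 -3.56358360e-03  2.83073547e+01]
 [ 9.73120775e-01 -4.35409923e-02  2.26141857e-01 -6.11183867e+02]
 [-2.26077841e-01  6.45353599e-03  9.74087861e-01 -8.53358067e+02]
 [ 0.00000000e+00  0.00000000e+00  0.00000000e+00  1.00000000e+00]] ['frame', 'K', 'view']
```

View pics/scene0.png

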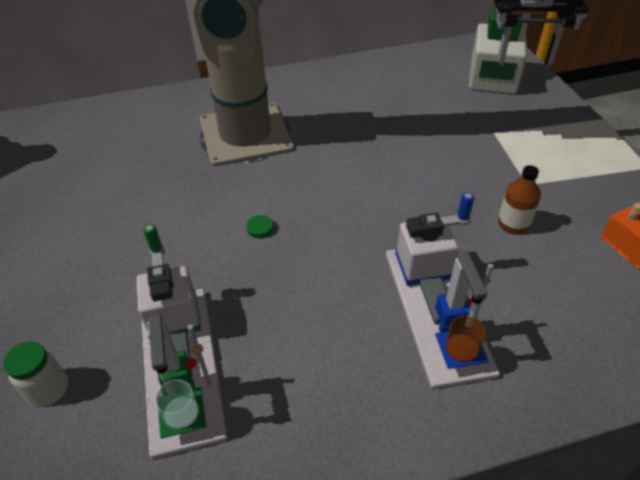

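View pics/top0.png

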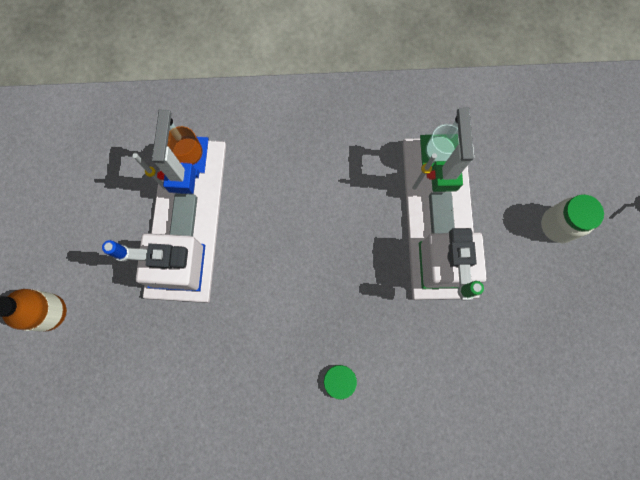

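Scene: green handle (152,238), hub (160,280), red pointer (192,363), yellow collar (197,350). Top: handle (476,288), hub (465,252), pointer (432,175), collar (428,168). I'll zoom in on these.

```bash
python3 - <<'E'
import cv2,numpy as np
a=np.load("scene0.npz")["frame"];b=np.load("top0.npz")["frame"]
r=lambda f,x,y,w,h,k:cv2.resize(f[y:y+h,x:x+w],None,fx=k,fy=k,interpolation=cv2.INTER_CUBIC)
A=np.vstack([r(a,130,215,80,60,5),r(a,150,320,80,60,5)])  # left
B=np.vstack([r(b,430,235,80,60,5),r(b,400,145,80,60,5)])
cv2.imwrite("pics/z0.png",np.hstack([A,B])[:,:,::-1])
E
```

```text
(no output)
```

View pics/z0.png

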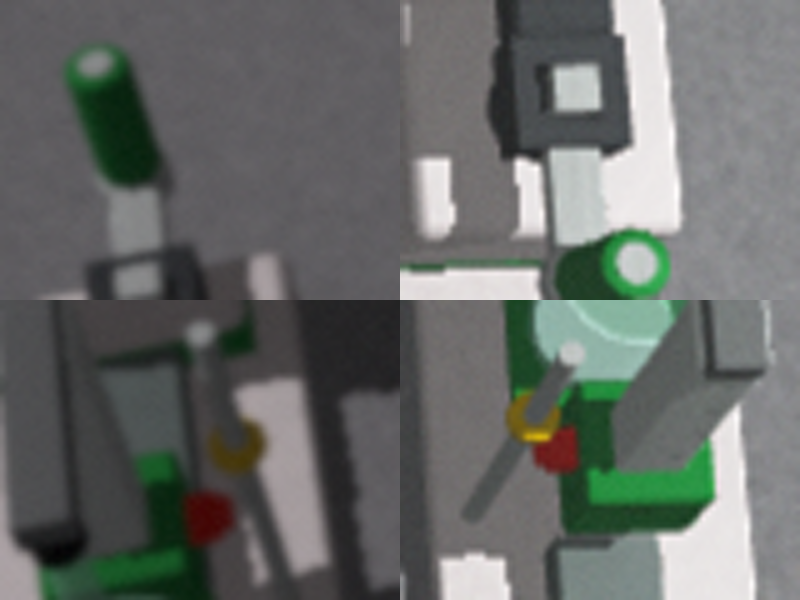

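```bash
cat >h.py <<'E'
import cv2,numpy as np
from scipy.optimize import least_squares
def P(c):
    F=np.diag([1,-1,-1.]);return c["K"]@F@c["view"][:3]
def ray(c,uv):
    M=P(c);d=np.linalg.solve(M[:,:3],[*uv,1]);o=-np.linalg.solve(M[:,:3],M[:,3]);return o,d
def atz(c,uv,z):
    o,d=ray(c,uv);return o+d*(z-o[2])/d[2]
def tri(cs,uvs):
    X=cv2.triangulatePoints(P(cs[0]),P(cs[1]),np.float64(uvs[0]),np.float64(uvs[1]))[:,0];X=X[:3]/X[3]
    e=[np.round(((P(c)@[*X,1])/(P(c)@[*X,1])[2])[:2]-u,1) for c,u in zip(cs,uvs)]
    return X.round(1),e
def proj(c,X):
    v=P(c)@[*X,1];return v[:2]/v[2]
E
python3 - <<'E'
from h import *
s=dict(np.load("scene0.npz"));t=dict(np.load("top0.npz"))
for n,a,b in[("htop",(149.2,227.6),(477.2,287.8)),("hbot",(157.2,249.4),(467,289)),("collar",(197.4,349.4),(427,168.4)),("red",(192,363.4),(431,175)),("tip",(196.8,363.4),(427.4,175))]:
    print(n,*tri([s,t],[a,b]))
for z in(148,154,124):print("shaft",z,atz(t,(465.6,252.6),z))
for z in(88,90):print(atz(t,(427.4,175),z),atz(s,(196.8,363.4),z))
E
```

```text
htop [ 477.7 -232.5  197.6] [array([-1.1, -0.1]), array([-1.4, -0. ])]
hbot [ 481.6 -231.7  146.8] [array([-1.3, -0.1]), array([-1.7, -0.1])]
collar [ 689.2 -193.7  124.9] [array([-1.2, -0. ]), array([-1.3, -0.1])]
red [ 688.6 -208.2   89.7] [array([-1.1, -0. ]), array([-1.1, -0.1])]
tip [ 689.5 -201.7   88. ] [array([-1.4, -0. ]), array([-1.5, -0.1])]
shaft 148 [ 538.58625951 -238.17045867  148.        ]
shaft 154 [ 537.59657761 -236.3786547   154.        ]
shaft 124 [ 542.54498711 -245.33767454  124.        ]
[ 689.24090152 -204.24831505   88.        ] [ 690.25577565 -199.48203824   88.        ]
[ 688.59166982 -203.76865706   90.        ] [ 691.54633699 -199.29805237   90.        ]
```

Triangulation agrees with the givens: handle length 51 mm, radius about 60 mm, pointer at 90. Collar offset is about 35 mm, so about 2.9 turns. Next I'll compute the approach rows.

```bash
cat >>h.py <<'E'
from scipy.spatial.transform import Rotation as Ro
def rel(s,p):
    q=s["ee_rot"];R=Ro.from_quat([q[1],q[2],q[3],q[0]])
    T=Ro.from_matrix(np.array([[0,1,0],[1,0,0],[0,0,-1.]]))
    return (R.inv()*T).as_rotvec().round(3),(R.inv().apply(np.array(p)-s["position"])).round(1)
E
python3 - <<'E'
from h import *
from plant import bot
s=bot.read_state()
for p in[(250,560,290),(480,250,290),(530,0,290),(479,-232,270)]:print(p,*rel(s,p))
E
```

```text
(250, 560, 290) [-1.00e-03  1.00e-03  1.24e+00] [-54.6 -38.7 -85.3]
(480, 250, 290) [-1.00e-03  1.00e-03  1.24e+00] [-372.8 -257.2  -84.9]
(530, 0, 290) [-1.00e-03  1.00e-03  1.24e+00] [-501.3 -477.4  -84.5]
(479, -232, 270) [-1.00e-03  1.00e-03  1.24e+00] [-528.4 -713.4  -64.1]
```
Rows: go 62.5mm per row; waypoint rows: repeat. "What a row does not reach only later rows make up" - each row is target, max 62.5mm toward. Distances: start→w1 108 (2 rows); w1→w2 386 (7 rows); w2→w3 255 (4-5); w3→w4 238 (4). Joint speed 70% of 2.57=1.8rad/s → 0.225 rad/row *500 = 112 mm OK. 

The rows are not in the units I measure in: shifts go in units of 50 mm. I convert before sending: -70 mm is -1.4, -470 mm is -9.4.

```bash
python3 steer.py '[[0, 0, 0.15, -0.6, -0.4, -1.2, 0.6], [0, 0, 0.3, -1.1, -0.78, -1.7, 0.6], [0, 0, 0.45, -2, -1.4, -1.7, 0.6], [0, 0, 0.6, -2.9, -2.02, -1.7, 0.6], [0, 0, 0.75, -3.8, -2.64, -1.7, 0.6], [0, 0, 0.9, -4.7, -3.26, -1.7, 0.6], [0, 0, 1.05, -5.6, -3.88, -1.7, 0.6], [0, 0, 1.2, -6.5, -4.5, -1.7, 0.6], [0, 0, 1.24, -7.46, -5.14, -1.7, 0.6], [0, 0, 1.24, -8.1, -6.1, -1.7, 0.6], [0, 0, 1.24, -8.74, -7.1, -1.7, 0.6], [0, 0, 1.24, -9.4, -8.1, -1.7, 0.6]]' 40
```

```text
refused: ROWS must be an object with the rows under "ticks". Nothing was moved.
```

Refused on format, not on reach. It needs an object with the rows under "ticks".

```bash
python3 steer.py '{"ticks": [[0, 0, 0.15, -0.6, -0.4, -1.2, 0.6], [0, 0, 0.3, -1.1, -0.78, -1.7, 0.6], [0, 0, 0.45, -2, -1.4, -1.7, 0.6], [0, 0, 0.6, -2.9, -2.02, -1.7, 0.6], [0, 0, 0.75, -3.8, -2.64, -1.7, 0.6], [0, 0, 0.9, -4.7, -3.26, -1.7, 0.6], [0, 0, 1.05, -5.6, -3.88, -1.7, 0.6], [0, 0, 1.2, -6.5, -4.5, -1.7, 0.6], [0, 0, 1.24, -7.46, -5.14, -1.7, 0.6], [0, 0, 1.24, -8.1, -6.1, -1.7, 0.6], [0, 0, 1.24, -8.74, -7.1, -1.7, 0.6], [0, 0, 1.24, -9.4, -8.1, -1.7, 0.6]]}' 40
python3 - <<'E'
from h import *
from plant import bot
s=bot.read_state()
print(s["position"],*rel(s,(479,-232,270)))
E
```

```text
time: 1.6
position: [524.1, 77.4, 290.2]
ee_rot: [-0.0, 0.707, 0.707, -0.0]
force: [0.8, 1.6, 0.7]
opening: 0.6
gripper_force: 0.0
[524.05008781  77.38528591 290.20426204] [-0.001 -0.     0.   ] [-309.4  -45.2   20.2]
```

Scaled: -27 mm is -0.54, -309 mm is -6.18.

```bash
python3 steer.py '{"ticks": [[0, 0, 0, -1.2, -0.18, 0.2, 0.6], [0, 0, 0, -2.4, -0.36, 0.4, 0.6], [0, 0, 0, -3.6, -0.54, 0.4, 0.6], [0, 0, 0, -4.8, -0.72, 0.4, 0.6], [0, 0, 0, -6, -0.88, 0.4, 0.6], [0, 0, 0, -6.18, -0.9, 0.4, 0.6], [0, 0, 0, -6.18, -0.9, 0.4, 0.6], [0, 0, 0, -6.18, -0.9, 0.4, 0.6]]}'
python3 - <<'E'
from h import *
from plant import bot
s=bot.read_state();c=bot.capture("wrist");print(s["position"],s["ee_rot"],s["force"])
cv2.imwrite("pics/w1.png",c["frame"][:,:,::-1])
q=s["ee_rot"];T=np.eye(4);T[:3,:3]=Ro.from_quat([q[1],q[2],q[3],q[0]]).as_matrix();T[:3,3]=s["position"]
c["view"]=np.linalg.inv(T@c["tool_from_camera"]);np.savez("w1.npz",**c)
for p in[(478,-232,198),(538,-238,150),(479.5,-232,172)]:print(proj(c,p))
E
```

```text
time: 2.6
position: [479.6, -227.8, 270.1]
ee_rot: [-0.001, 0.706, 0.708, 0.0]
force: [0.1, 0.1, -0.7]
opening: 0.6
gripper_force: 0.0
[ 479.58827121 -227.79061087  270.13112367] [-6.46400606e-04  7.06096648e-01  7.08115091e-01  3.51426189e-04] [ 0.05035241  0.08314128 -0.68101565]
[322.7024388  267.79984449]
[400.34486735 254.56953048]
[325.10808034 255.68006661]
```

View pics/w1.png

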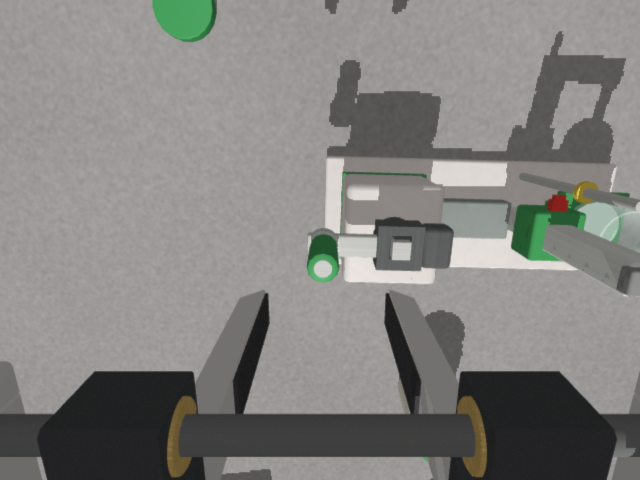

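Wrist view: handle top at (322,268), as predicted. Shaft end at (401,250) and handle bottom near (322,240). Now I'll refine the shaft axis relative to the handle.

```bash
python3 - <<'E'
from h import *
s=dict(np.load("scene0.npz"));t=dict(np.load("top0.npz"));w=dict(np.load("w1.npz"))
print("h",atz(t,(477.2,287.8),198),atz(w,(322.5,268.5),198),atz(s,(149.2,227.6),198))
for z in(148,151,154):print(z,atz(t,(465.6,252.6),z),atz(w,(401,250),z),atz(s,(158,271),z))
print("tri shaft",*tri([t,w],[(465.6,252.6),(401,250)]),*tri([t,w],[(477.2,287.8),(322.5,268.5)]))
print("collar",*tri([t,w],[(427,168.4),(585,190)]))
E
```

```text
h [ 477.55122195 -234.45472856  198.        ] [ 477.86673551 -232.49070643  198.        ] [ 478.93813639 -230.71448435  198.        ]
148 [ 538.58625951 -238.17045867  148.        ] [ 538.68706043 -234.89210916  148.        ] [ 533.54711752 -232.47138406  148.        ]
151 [ 538.09141856 -237.27455669  151.        ] [ 538.1039415  -233.97032252  151.        ] [ 536.29076124 -232.03622657  151.        ]
154 [ 537.59657761 -236.3786547   154.        ] [ 537.52082257 -233.04853588  154.        ] [ 539.03440497 -231.60106909  154.        ]
tri shaft [ 542.4 -243.5  126.5] [array([-0.7, -0.1]), array([-0.7,  2.3])] [ 478.2 -236.7  189. ] [array([-0.3,  0.2]), array([0.6, 1.4])]
collar [ 686.9 -193.2  129.2] [array([-0.9,  0.4]), array([1. , 3.6])]
```

```bash
python3 steer.py '{"ticks": [[0, 0, 0, 0, 0, 0, 0.6], [0, 0, 0, 0, 0, 0, 0.6]]}'; python3 -c "
from h import *
from plant import bot
s=bot.read_state();print(s['position'],*rel(s,(478,-232.5,163)))"
```

```text
time: 2.9
position: [479.4, -229.1, 270.5]
ee_rot: [-0.0, 0.707, 0.708, 0.0]
force: [0.1, 0.4, 1.3]
opening: 0.602
gripper_force: 0.0
[ 479.36164601 -229.09095136  270.49185767] [ 0.    -0.     0.001] [ -3.4  -1.4 107.5]
```

```bash
python3 steer.py '{"ticks": [[0, 0, 0, -0.06, -0.03, 0.8, 0.6], [0, 0, 0, -0.06, -0.03, 1.5, 0.6], [0, 0, 0, -0.06, -0.03, 1.9, 0.6], [0, 0, 0, -0.06, -0.03, 2.16, 0.6], [0, 0, 0, -0.06, -0.03, 2.16, 0.6], [0, 0, 0, -0.06, -0.03, 2.16, 0.2], [0, 0, 0, -0.06, -0.03, 2.16, 0.1], [0, 0, 0, -0.06, -0.03, 2.16, 0.1], [0, 0, 0, -0.06, -0.03, 2.16, 0.1], [0, 0, 0, -0.06, -0.03, 2.16, 0.1]]}' 45; python3 -c "
from h import *
from plant import bot
s=bot.read_state();print(s['position'],s['force'])
c=bot.capture('wrist');cv2.imwrite('pics/w2.png',c['frame'][:,:,::-1])"
```

```text
time: 4.15
position: [477.5, -233.0, 162.7]
ee_rot: [-0.0, 0.707, 0.707, 0.0]
force: [-0.2, -0.4, 3.2]
opening: 0.228
gripper_force: 45.0
[ 477.47107144 -232.95130867  162.68144835] [-0.23430137 -0.38586427  3.17640557]
```

View pics/w2.png

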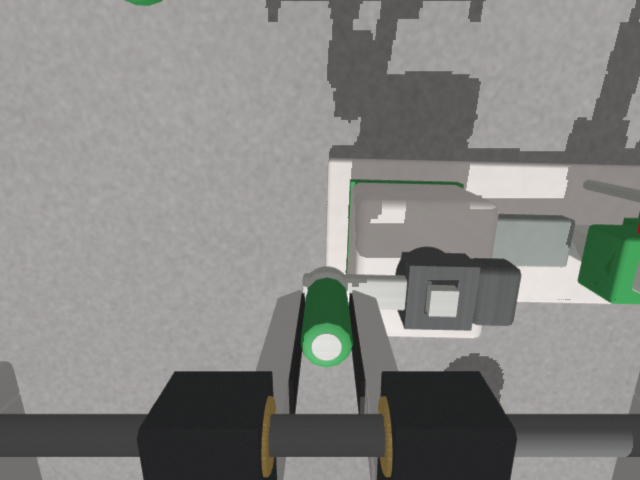

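Firm grip on the handle: opening 21 mm, grip force 45 N, handle at (327,330) between the pads.

```bash
python3 -c "
import numpy as np
for f in np.arange(7.5,181,7.5):
    a=np.radians(178-f);b=np.radians(178);print(f,round(60*(np.sin(a)-np.sin(b)),1),round(60*(np.cos(a)-np.cos(b)),1))"
```

```text
7.5 7.8 0.8
15.0 15.4 2.6
22.5 22.8 5.4
30.0 29.7 9.1
37.5 36.1 13.7
45.0 41.8 19.0
52.5 46.8 25.1
60.0 50.9 31.8
67.5 54.1 39.0
75.0 56.4 46.5
82.5 57.6 54.2
90.0 57.9 62.1
97.5 57.1 69.9
105.0 55.3 77.5
112.5 52.5 84.8
120.0 48.8 91.8
127.5 44.2 98.1
135.0 38.8 103.8
142.5 32.7 108.8
150.0 26.1 112.9
157.5 18.9 116.2
165.0 11.4 118.4
172.5 3.7 119.7
180.0 -4.2 119.9
```

First quarter turn, slowly, while watching the force.

```bash
python3 steer.py '{"ticks": [[0, 0, 0, 0.156, 0.016, 0.01, 0.1], [0, 0, 0, 0.308, 0.052, 0.02, 0.1], [0, 0, 0, 0.456, 0.108, 0.02, 0.1], [0, 0, 0, 0.594, 0.182, 0.02, 0.1], [0, 0, 0, 0.722, 0.274, 0.02, 0.1], [0, 0, 0, 0.836, 0.38, 0.02, 0.1], [0, 0, 0, 0.936, 0.502, 0.02, 0.1], [0, 0, 0, 1.018, 0.636, 0.02, 0.1], [0, 0, 0, 1.082, 0.78, 0.02, 0.1], [0, 0, 0, 1.128, 0.93, 0.02, 0.1], [0, 0, 0, 1.152, 1.084, 0.02, 0.1], [0, 0, 0, 1.158, 1.242, 0.02, 0.1]]}' 45
```

```text
time: 5.7
position: [539.8, -174.2, 162.2]
ee_rot: [-0.0, 0.707, 0.707, 0.0]
force: [-2.6, 0.7, 7.6]
opening: 0.229
gripper_force: 45.0
```

```bash
python3 steer.py '{"ticks": [[0, 0, 0, -0.016, 0.156, 0, 0.1], [0, 0, 0, -0.052, 0.308, 0, 0.1], [0, 0, 0, -0.108, 0.454, 0, 0.1], [0, 0, 0, -0.182, 0.594, 0, 0.1], [0, 0, 0, -0.274, 0.72, 0, 0.1], [0, 0, 0, -0.382, 0.834, 0, 0.1], [0, 0, 0, -0.504, 0.934, 0, 0.1], [0, 0, 0, -0.636, 1.016, 0, 0.1], [0, 0, 0, -0.78, 1.082, 0, 0.1], [0, 0, 0, -0.93, 1.126, 0, 0.1], [0, 0, 0, -1.084, 1.152, 0, 0.1], [0, 0, 0, -1.242, 1.156, 0, 0.1]]}'
```

```text
time: 7.2
position: [597.3, -235.7, 162.2]
ee_rot: [-0.001, 0.707, 0.707, 0.001]
force: [-1.9, 2.5, 8.3]
opening: 0.23
gripper_force: 45.0
```

Scaled: -119.9 mm is -2.398, -118.4 mm is -2.368.

```bash
python3 steer.py '{"ticks": [[0, 0, 0, -0.308, -0.052, 0, 0.1], [0, 0, 0, -0.594, -0.182, 0, 0.1], [0, 0, 0, -0.836, -0.38, 0, 0.1], [0, 0, 0, -1.018, -0.636, 0, 0.1], [0, 0, 0, -1.128, -0.93, 0, 0.1], [0, 0, 0, -1.158, -1.242, 0, 0.1], [0, 0, 0, -1.106, -1.55, 0, 0.1], [0, 0, 0, -0.976, -1.836, 0, 0.1], [0, 0, 0, -0.776, -2.076, 0, 0.1], [0, 0, 0, -0.522, -2.258, 0, 0.1], [0, 0, 0, -0.228, -2.368, 0, 0.1], [0, 0, 0, 0.084, -2.398, 0, 0.1]]}'
python3 - <<'E'
from plant import bot
import cv2,numpy as np
L=[]
for n,x,y in(("scene",150,310),("top",400,130)):
    c=bot.capture(n);np.savez(f"{n}1.npz",**c);L.append(cv2.resize(c["frame"][y:y+100,x:x+80],None,fx=5,fy=5,interpolation=cv2.INTER_CUBIC))
cv2.imwrite("pics/z1.png",np.hstack(L)[:,:,::-1]);print(bot.read_state()["force"])
E
```

```text
time: 8.7
position: [476.8, -234.2, 162.3]
ee_rot: [0.001, 0.708, 0.707, -0.001]
force: [-1.8, -3.0, 7.4]
opening: 0.225
gripper_force: 45.0
[-3.13595691  0.61549164 10.51221417]
```

View pics/z1.png

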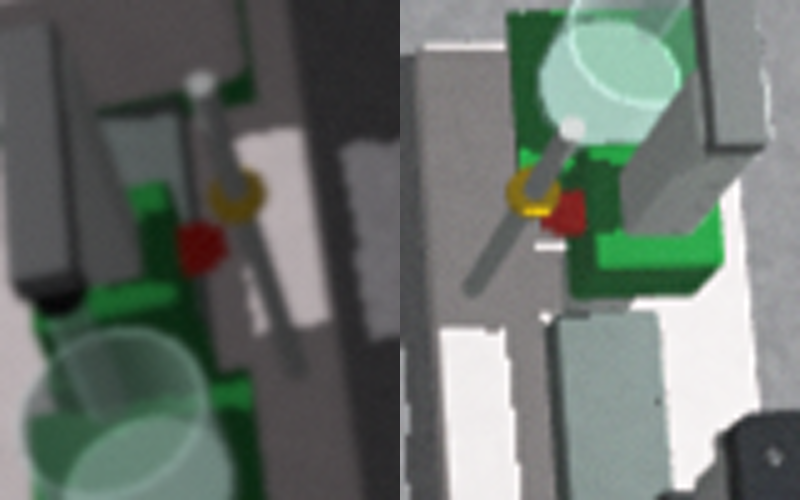

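Crank turned one full turn; the red pointer rose (scene crop (203,248), was (210,217) with the crop origin 10 px higher). Collar unmoved. Continuing.

Scaled: 19 mm is 0.38, 119.9 mm is 2.398.

```bash
python3 steer.py '{"ticks": [[0, 0, 0, 0.308, 0.052, 0, 0.1], [0, 0, 0, 0.594, 0.182, 0, 0.1], [0, 0, 0, 0.836, 0.38, 0, 0.1], [0, 0, 0, 1.018, 0.636, 0, 0.1], [0, 0, 0, 1.128, 0.93, 0, 0.1], [0, 0, 0, 1.158, 1.242, 0, 0.1], [0, 0, 0, 1.106, 1.55, 0, 0.1], [0, 0, 0, 0.976, 1.836, 0, 0.1], [0, 0, 0, 0.776, 2.076, 0, 0.1], [0, 0, 0, 0.522, 2.258, 0, 0.1], [0, 0, 0, 0.228, 2.368, 0, 0.1], [0, 0, 0, -0.084, 2.398, 0, 0.1]]}'
```

```text
time: 10.3
position: [597.4, -235.2, 162.1]
ee_rot: [-0.001, 0.707, 0.708, 0.001]
force: [-3.6, 2.5, 9.6]
opening: 0.224
gripper_force: 45.0
```

Scaled: -119.9 mm is -2.398, -118.4 mm is -2.368.

```bash
python3 steer.py '{"ticks": [[0, 0, 0, -0.308, -0.052, 0, 0.1], [0, 0, 0, -0.594, -0.182, 0, 0.1], [0, 0, 0, -0.836, -0.38, 0, 0.1], [0, 0, 0, -1.018, -0.636, 0, 0.1], [0, 0, 0, -1.128, -0.93, 0, 0.1], [0, 0, 0, -1.158, -1.242, 0, 0.1], [0, 0, 0, -1.106, -1.55, 0, 0.1], [0, 0, 0, -0.976, -1.836, 0, 0.1], [0, 0, 0, -0.776, -2.076, 0, 0.1], [0, 0, 0, -0.522, -2.258, 0, 0.1], [0, 0, 0, -0.228, -2.368, 0, 0.1], [0, 0, 0, 0.084, -2.398, 0, 0.1]]}'
```

```text
time: 11.8
position: [476.8, -234.0, 162.3]
ee_rot: [0.001, 0.708, 0.707, -0.001]
force: [-1.6, -2.7, 7.7]
opening: 0.225
gripper_force: 45.0
```

```bash
python3 steer.py '{"ticks": [[0, 0, 0, 0.308, 0.052, 0, 0.1], [0, 0, 0, 0.594, 0.182, 0, 0.1], [0, 0, 0, 0.836, 0.38, 0, 0.1], [0, 0, 0, 1.018, 0.636, 0, 0.1], [0, 0, 0, 1.128, 0.93, 0, 0.1], [0, 0, 0, 1.158, 1.242, 0, 0.1], [0, 0, 0, 1.106, 1.55, 0, 0.1], [0, 0, 0, 0.976, 1.836, 0, 0.1], [0, 0, 0, 0.776, 2.076, 0, 0.1], [0, 0, 0, 0.522, 2.258, 0, 0.1], [0, 0, 0, 0.228, 2.368, 0, 0.1], [0, 0, 0, -0.084, 2.398, 0, 0.1]]}'
```

```text
time: 13.3
position: [597.4, -235.1, 162.1]
ee_rot: [-0.002, 0.707, 0.708, 0.001]
force: [-3.2, 3.8, 9.0]
opening: 0.226
gripper_force: 45.0
```

```bash
python3 steer.py '{"ticks": [[0, 0, 0, -0.308, -0.052, 0, 0.1], [0, 0, 0, -0.594, -0.182, 0, 0.1], [0, 0, 0, -0.836, -0.38, 0, 0.1], [0, 0, 0, -1.018, -0.636, 0, 0.1], [0, 0, 0, -1.128, -0.93, 0, 0.1], [0, 0, 0, -1.158, -1.242, 0, 0.1], [0, 0, 0, -1.158, -1.242, 0, 0.1]]}'
python3 - <<'E'
from plant import bot
import cv2,numpy as np
from h import *
L=[];cs={}
for n,x,y in(("scene",150,310),("top",400,130)):
    c=bot.capture(n);np.savez(f"{n}2.npz",**c);L.append(cv2.resize(c["frame"][y:y+100,x:x+80],None,fx=5,fy=5,interpolation=cv2.INTER_CUBIC))
cv2.imwrite("pics/z2.png",np.hstack(L)[:,:,::-1])
for k in(0,1,2):
    R=[];C=[]
    for n,x,y in(("scene",150,310),("top",400,130)):
        c=dict(np.load(f"{n}{k}.npz"));f=c["frame"][y:y+100,x:x+80].astype(float)
        r,g,b=f[...,0],f[...,1],f[...,2]
        w=np.clip(r-np.maximum(g,b)-40,0,None);w[g>.45*r]=0
        v,u=np.nonzero(w);R.append((c,(u.mean()+x,v.mean()+y),len(u),(u.min()+x,u.max()+x,v.min()+y,v.max()+y)))
    print(k,[q[1:] for q in R],*tri([q[0] for q in R],[q[1] for q in R]))
E
```

```text
time: 14.18
position: [535.3, -294.7, 162.2]
ee_rot: [0.0, 0.707, 0.707, 0.0]
force: [0.6, -0.4, 7.2]
opening: 0.226
gripper_force: 45.0
0 [((np.float64(191.29508196721312), np.float64(362.75409836065575)), 61, (np.int64(188), np.int64(195), np.int64(359), np.int64(367))), ((np.float64(431.16), np.float64(174.88)), 50, (np.int64(427), np.int64(434), np.int64(171), np.int64(178)))] [ 688.3 -208.6   91.2] [array([-0.8, -0. ]), array([-0.8, -0. ])]
1 [((np.float64(189.81428571428572), np.float64(359.0571428571429)), 70, (np.int64(186), np.int64(194), np.int64(355), np.int64(364))), ((np.float64(433.28), np.float64(172.57999999999998)), 50, (np.int64(429), np.int64(436), np.int64(168), np.int64(176)))] [ 688.5 -209.2  103. ] [array([-1.1, -0. ]), array([-1.2, -0.1])]
2 [((np.float64(187.14492753623188), np.float64(351.9130434782609)), 69, (np.int64(183), np.int64(192), np.int64(348), np.int64(356))), ((np.float64(435.5245901639344), np.float64(168.0983606557377)), 61, (np.int64(432), np.int64(439), np.int64(164), np.int64(172)))] [ 689.1 -208.8  124.6] [array([-0.8, -0. ]), array([-0.9, -0. ])]
```

View pics/z2.png

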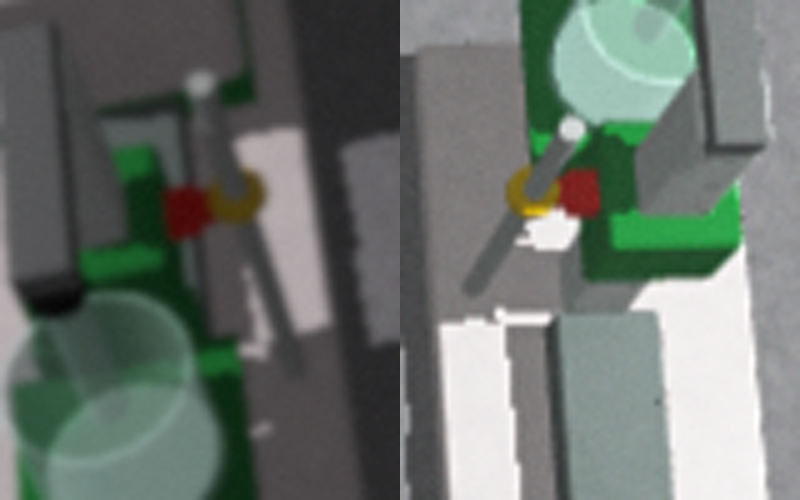

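```bash
python3 - <<'E'
from h import *
for k in(0,1,2):
    for thr in(1.35,1.6):
      out=[]
      for col in "RY":
        R=[];cs=[]
        for n,x,y in(("scene",150,310),("top",400,130)):
            c=dict(np.load(f"{n}{k}.npz"));f=cv2.resize(c["frame"][y:y+100,x:x+80],None,fx=8,fy=8,interpolation=cv2.INTER_CUBIC).astype(float)+1
            r,g,b=f[...,0],f[...,1],f[...,2]
            m=(r>thr*1.3*g)&(r>60) if col=="R" else (g>thr*b)&(r>1.1*g)&(r<1.8*g)&(r>50)
            if col=="Y":  m[:, :]=cv2.morphologyEx(m.astype(np.uint8),cv2.MORPH_OPEN,np.ones((5,5)))>0
            nl,lab,st,_=cv2.connectedComponentsWithStats(m.astype(np.uint8))
            pts=np.argwhere(np.isin(lab,[i for i in range(1,nl) if st[i,4]>150]))[:,::-1].astype(np.int32)
            M=cv2.moments(cv2.convexHull(pts));p=np.array([M["m10"],M["m01"]])/M["m00"]
            bb=cv2.boundingRect(pts)
            R.append((p+.5)/8-.5+[x,y]);cs.append(c);out.append((R[-1].round(1).tolist(),bb[2]/8,bb[3]/8))
        out.append(tri(cs,R)[0].tolist())
      print(k,thr,out)
# expected collar bbox
for n in("scene","top"):
    c=dict(np.load(f"{n}0.npz"));a=np.linspace(0,6.28,60)
    for z in(124,126):
        q=np.array([proj(c,(689+9*np.cos(t),-193.5+9*np.sin(t),z+h)) for t in a for h in(-3,3)]);print(n,z,q.min(0).round(1),q.max(0).round(1))
E
```

```text
0 1.35 [([191.6, 362.8], 9.0, 10.375), ([431.2, 174.8], 8.875, 9.0), [688.5, -208.3, 91.3], ([196.8, 349.2], 11.0, 10.5), ([426.0, 168.8], 11.0, 9.75), [688.6, -193.5, 124.3]]
0 1.6 [([191.5, 362.8], 8.75, 9.875), ([431.2, 174.8], 8.5, 8.75), [688.4, -208.5, 91.3], ([196.8, 349.3], 10.375, 9.375), ([426.1, 168.8], 10.75, 9.625), [688.6, -193.5, 124.2]]
1 1.35 [([190.0, 358.9], 9.25, 10.625), ([432.8, 172.5], 8.875, 9.0), [688.6, -208.6, 103.2], ([196.7, 349.3], 11.125, 10.5), ([426.0, 168.7], 11.625, 9.375), [688.7, -193.5, 124.5]]
1 1.6 [([189.9, 359.0], 9.0, 10.25), ([432.9, 172.5], 8.5, 8.5), [688.6, -208.8, 103.2], ([196.8, 349.5], 10.375, 9.375), ([426.1, 168.7], 11.125, 9.25), [688.9, -193.5, 124.2]]
2 1.35 [([187.3, 351.8], 9.625, 10.875), ([435.5, 168.1], 8.375, 9.5), [689.0, -208.6, 124.8], ([196.7, 349.3], 11.25, 10.375), ([426.0, 168.2], 11.0, 10.25), [689.4, -193.4, 125.4]]
2 1.6 [([187.2, 351.9], 9.25, 10.375), ([435.5, 168.1], 8.0, 9.0), [689.0, -208.8, 124.6], ([196.6, 349.5], 10.75, 9.25), ([426.1, 168.2], 10.75, 10.0), [689.4, -193.6, 125.1]]
scene 124 [190.1 343.5] [202.6 355.7]
scene 126 [189.9 342.8] [202.4 355. ]
top 124 [419.8 163. ] [431.2 174.2]
top 126 [420.1 162.6] [431.5 173.9]
```

Scaled: -15.4 mm is -0.308, 2.6 mm is 0.052.

```bash
python3 steer.py '{"ticks": [[0, 0, 0, 0.02, -0.156, 0, 0.1], [0, 0, 0, 0.052, -0.308, 0, 0.1], [0, 0, 0, 0.052, -0.308, 0, 0.1], [0, 0, 0, 0.052, -0.308, 0, 0.6], [0, 0, 0, 0.052, -0.308, 0, 0.6], [0, 0, 0, 0.052, -0.308, 0, 0.6], [0, 0, 0, 0.052, -0.308, -0.6, 0.6], [0, 0, 0, 0.052, -0.308, -1.6, 0.6], [0, 0, 0, 0.052, -0.308, -2.4, 0.6], [0, 0, 0, 0.052, -0.308, -2.4, 0.6]]}'
python3 -c "
import numpy as np
w=np.load('w1.npz');print(w['K'],w['tool_from_camera'].round(3))
from plant import bot;print(bot.read_state()['joint_positions'].round(2))"
```

```text
time: 15.52
position: [521.4, -293.6, 284.5]
ee_rot: [0.003, 0.707, 0.707, 0.001]
force: [0.1, 0.1, -0.1]
opening: 0.599
gripper_force: 0.0
[[403.15559198   0.         326.47394647]
 [  0.         403.15559198 247.59351539]
 [  0.           0.           1.        ]] [[ 1.00000e-03  9.57000e-01  2.90000e-01  8.55960e+01]
 [ 1.00000e+00 -1.00000e-03 -0.00000e+00  7.86000e-01]
 [-0.00000e+00  2.90000e-01 -9.57000e-01 -1.78623e+02]
 [ 0.00000e+00  0.00000e+00  0.00000e+00  1.00000e+00]]
[ 0.16  0.51  0.49  1.58 -0.26  1.11  0.71]
```

Scaled: 183 mm is 3.66, 168 mm is 3.36.

```bash
python3 steer.py '{"ticks": [[0, 0, 0, 1, 0.4, 0, 0.6], [0, -0.15, 0, 2, 0.8, 0, 0.6], [0, -0.3, 0, 3, 1.2, 0, 0.6], [0, -0.45, 0, 3.66, 1.8, 0.2, 0.6], [0, -0.6, 0, 3.66, 2.6, 0.8, 0.6], [0, -0.75, 0, 3.66, 3.36, 1.44, 0.6], [0, -0.75, 0, 3.66, 3.36, 1.44, 0.6], [0, -0.75, 0, 3.66, 3.36, 1.44, 0.6], [0, -0.75, 0, 3.66, 3.36, 1.44, 0.6], [0, -0.75, 0, 3.66, 3.36, 1.44, 0.6]]}'
python3 - <<'E'
from h import *
from plant import bot
s=bot.read_state();c=bot.capture("wrist");print(s["position"],s["ee_rot"])
q=s["ee_rot"];T=np.eye(4);T[:3,:3]=Ro.from_quat([q[1],q[2],q[3],q[0]]).as_matrix();T[:3,3]=s["position"]
c["view"]=np.linalg.inv(T@c["tool_from_camera"]);np.savez("w3.npz",**c)
p=proj(c,(689,-200,124));print(p)
for X in[(689,-204,123.5),(689,-193.5,123.5)]:print(proj(c,X))
cv2.imwrite("pics/w3.png",cv2.resize(c["frame"],(800,600))[:,:,::-1])
E
```

```text
time: 16.77
position: [688.2, -110.9, 213.7]
ee_rot: [0.26, 0.66, 0.657, -0.256]
force: [0.4, -0.4, 0.0]
opening: 0.601
gripper_force: 0.0
[ 688.17852834 -110.9129178   213.71727136] [ 0.25951102  0.6601914   0.65667254 -0.25609085]
[325.84745743 244.82382191]
[325.86160509 246.8459541 ]
[325.81396106 239.99192751]
```

View pics/w3.png

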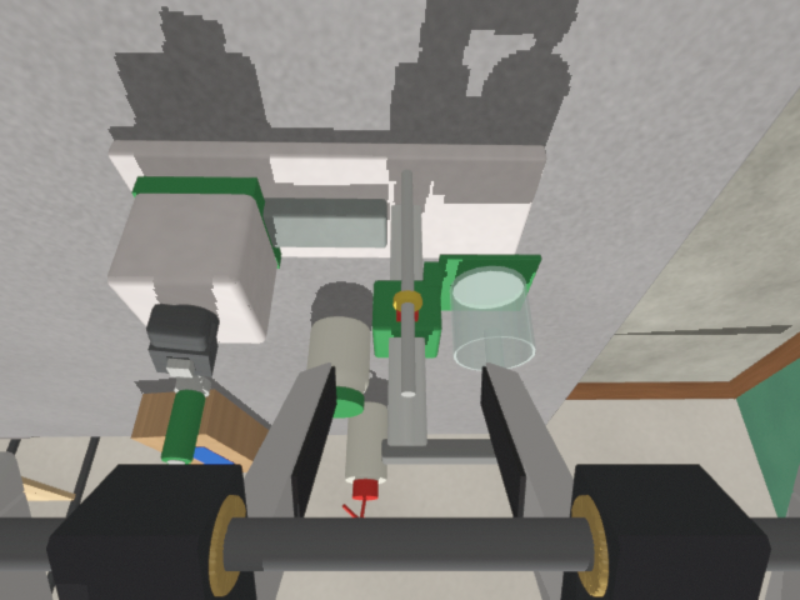

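The view is upside down, with the collar partly hiding the pointer. The crank looks seated and the handle untouched. I'll take a better view from the robot's side, where pointer and collar stand side by side.

```bash
python3 - <<'E'
from h import *
from plant import bot
s=bot.read_state();q=s["ee_rot"];R=Ro.from_quat([q[1],q[2],q[3],q[0]])
a=np.radians(43);X=np.array([-np.cos(a),0,-np.sin(a)]);Z=np.array([np.sin(a),0,-np.cos(a)]);Y=np.cross(Z,X)
T=Ro.from_matrix(np.c_[X,Y,Z]);print((R.inv()*T).as_rotvec())
for p in[(620,-150,290),(596,-200,214)]:print(R.inv().apply(np.array(p)-s["position"]))
E
```

```text
[-1.06741665e+00  1.10502099e-03 -1.15536896e+00]
[-81.70085766 -67.67555908 -29.8209589 ]
[-66.91671957 -91.97238717  59.86233612]
```

Scaled: -92 mm is -1.84, -82 mm is -1.64.

```bash
python3 steer.py '{"ticks": [[-0.12, 0, -0.13, -0.5, -0.4, -0.2, 0.6], [-0.24, 0, -0.26, -1, -0.8, -0.4, 0.6], [-0.36, 0, -0.385, -1.64, -1.36, -0.6, 0.6], [-0.475, 0, -0.515, -1.64, -1.36, -0.6, 0.6], [-0.595, 0, -0.64, -1.64, -1.36, -0.6, 0.6], [-0.71, 0, -0.77, -1.64, -1.36, -0.6, 0.6], [-0.83, 0, -0.9, -1.64, -1.36, -0.6, 0.6], [-0.95, 0, -1.03, -1.6, -1.44, -0.4, 0.6], [-1.067, 0, -1.155, -1.5, -1.6, 0.2, 0.6], [-1.067, 0, -1.155, -1.34, -1.84, 1.2, 0.6], [-1.067, 0, -1.155, -1.34, -1.84, 1.2, 0.6], [-1.067, 0, -1.155, -1.34, -1.84, 1.2, 0.6]]}'
python3 - <<'E'
from h import *
from plant import bot
s=bot.read_state();c=bot.capture("wrist");print(s["position"],s["ee_rot"])
q=s["ee_rot"];T=np.eye(4);T[:3,:3]=Ro.from_quat([q[1],q[2],q[3],q[0]]).as_matrix();T[:3,3]=s["position"]
c["view"]=np.linalg.inv(T@c["tool_from_camera"]);np.savez("w4.npz",**c)
for X in[(689,-204,123.5),(689,-193.5,123.5)]:print(proj(c,X))
p=proj(c,(689,-200,124)).astype(int)
cr=lambda x,y,w,h,k:cv2.resize(c["frame"][y:y+h,x:x+w],None,fx=k,fy=k,interpolation=cv2.INTER_CUBIC)
print("crop origin",p-[40,30])
cv2.imwrite("pics/w4.png",np.hstack([cv2.resize(c["frame"],(400,300)),cr(p[0]-40,p[1]-30,80,60,5)])[:,:,::-1])
E
```

```text
time: 18.32
position: [597.4, -201.4, 213.7]
ee_rot: [0.349, 0.085, 0.931, -0.057]
force: [-0.5, 0.8, -1.0]
opening: 0.599
gripper_force: 0.0
[ 597.40393454 -201.36398807  213.66559387] [ 0.34925431  0.08462092  0.93147627 -0.05668048]
[350.02747131 248.84715558]
[363.24942213 247.99167682]
crop origin [315 219]
```

View pics/w4.png

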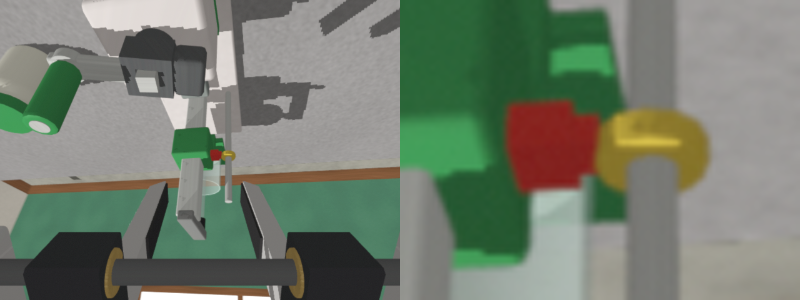

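```bash
python3 - <<'E'
from h import *
views=[("w4",335,230,60,40,123.5),("scene2",175,335,35,30,123),("top2",412,155,35,28,123)]
a=np.linspace(0,6.28,40)
obs=[]
for n,x,y,w,h,zp in views:
    c=dict(np.load(n+".npz"));f=cv2.resize(c["frame"][y:y+h,x:x+w],None,fx=8,fy=8,interpolation=cv2.INTER_CUBIC).astype(float)+1
    r,g,b=f[...,0],f[...,1],f[...,2];o={}
    for k,m in(("R",(r>1.8*g)&(r>45)),("Y",(g>1.25*b)&(r>1.03*g)&(r<1.8*g)&(r>40))):
        m=cv2.morphologyEx(m.astype(np.uint8),cv2.MORPH_OPEN,np.ones((5,5)))
        nl,lab,st,_=cv2.connectedComponentsWithStats(m)
        pts=np.argwhere(np.isin(lab,[i for i in range(1,nl) if st[i,4]>200]))[:,::-1].astype(np.int32)
        H=cv2.convexHull(pts);M=cv2.moments(H);bx=cv2.boundingRect(pts)
        o[k]=(np.array([M["m10"],M["m01"]])/M["m00"]+.5)/8-.5+[x,y]
        o[k+"b"]=np.array([bx[0],bx[1],bx[0]+bx[2],bx[1]+bx[3]])/8-.5+[x,y,x,y]
    q=np.array([proj(c,(689+9*np.cos(t),-193.5+9*np.sin(t),124+e)) for t in a for e in(-3,3)])
    print(n,"R",o["R"].round(2),o["Rb"].round(1),"Y",o["Y"].round(2),o["Yb"].round(1),"model",q.min(0).round(1),q.max(0).round(1))
    obs.append((c,o,zp))
def cyl(c,X):
    return np.array([proj(c,X+np.array([9*np.cos(t),9*np.sin(t),e])) for t in a for e in(-3,3)])
def res(p,mode,use):
    out=[];
    for i in use:
        c,o,zp=obs[i];off=p[5+2*i:7+2*i]
        out+=list((proj(c,(p[0],p[1],zp))+off-o["R"]))
        q=cyl(c,p[2:5])+off
        if mode: 
            bb=np.r_[q.min(0),q.max(0)];out+=list((bb-o["Yb"])/1.4)
        else:
            H=cv2.moments(cv2.convexHull(q.astype(np.float32)));out+=list(np.array([H["m10"],H["m01"]])/H["m00"]-o["Y"])
    return np.r_[out,(p[5:])*0.4]
for mode in(0,1):
  for use in([0],[0,1],[0,2],[1,2],[0,1,2]):
    s=least_squares(res,[689,-208.7,689,-193.5,124]+[0]*6,args=(mode,use));print(mode,use,s.x[:5].round(2),"cost",round(s.cost,2),s.x[5:].round(1))
E
```

```text
w4 R [344.86 247.51] [336.  238.9 354.2 256.8] Y [364.79 248.58] [352.9 239.9 376.5 256.8] model [351.7 239.1] [374.8 257.6]
scene2 R [187.04 351.88] [182.2 346.5 192.4 357.4] Y [196.75 349.2 ] [190.8 343.6 202.4 354.6] model [190.1 343.5] [202.6 355.7]
top2 R [435.51 168.14] [431.2 163.6 439.5 172.9] Y [426.   168.08] [420.5 162.5 431.6 173.2] model [419.8 163. ] [431.2 174.2]
0 [0] [ 686.52 -207.74  689.36 -192.36  124.04] cost 0.0 [ 0. -0.  0.  0.  0.  0.]
0 [0, 1] [ 687.23 -207.87  688.19 -192.32  125.1 ] cost 0.07 [ 0.  -0.4  0.   0.5  0.   0. ]
0 [0, 2] [ 687.78 -208.39  687.99 -192.43  125.56] cost 0.3 [ 0.5 -0.8  0.  -0.   1.1 -0.8]
0 [1, 2] [ 688.75 -209.11  689.19 -193.49  124.29] cost 0.19 [ 0.  -0.   0.6 -0.4  0.8 -0.4]
0 [0, 1, 2] [ 687.89 -208.32  689.06 -192.7   124.55] cost 0.55 [ 0.4 -0.8  0.2  0.1  1.1 -0.8]
1 [0] [ 686.63 -207.75  694.98 -193.1   120.39] cost 0.34 [-0.  -0.1  0.   0.   0.   0. ]
1 [0, 1] [ 687.35 -207.88  688.25 -192.45  124.99] cost 0.74 [ 0.1 -0.5 -0.1  0.4  0.   0. ]
1 [0, 2] [ 688.   -208.43  688.94 -192.72  124.85] cost 0.7 [ 0.4 -0.9 -0.   0.   1.  -0.7]
1 [1, 2] [ 688.67 -209.08  689.25 -193.52  124.74] cost 0.49 [ 0.  -0.   0.5 -0.3  0.6 -0.4]
1 [0, 1, 2] [ 687.98 -208.33  688.78 -192.73  124.96] cost 1.02 [ 0.4 -0.9  0.   0.1  1.  -0.7]
```

```bash
python3 - <<'E'
from h import *
from plant import bot
s=bot.read_state();q=s["ee_rot"];R=Ro.from_quat([q[1],q[2],q[3],q[0]])
a=np.radians(55);X=np.array([-np.cos(a),0,-np.sin(a)]);Z=np.array([np.sin(a),0,-np.cos(a)]);Y=np.cross(Z,X)
T=Ro.from_matrix(np.c_[X,Y,Z]);print((R.inv()*T).as_rotvec(),s["joint_positions"].round(2),s["position"])
for p in[(600,-188,195)]:print(R.inv().apply(np.array(p)-s["position"]))
E
```

```text
[-0.18663859 -0.24338204 -0.1050775 ] [ 0.56  0.44 -0.32  2.3   2.82  0.32 -1.1 ] [ 593.63759101 -209.94047987  212.4288707 ]
[ 9.52747865 23.56543665 13.3987979 ]
```

The rows are not in the units I measure in: shifts go in units of 50 mm. I convert before sending: 5 mm is 0.1, 23.5 mm is 0.47.

```bash
python3 steer.py '{"ticks": [[-0.09, -0.12, -0.05, 0.1, 0.24, 0, 0.6], [-0.187, -0.243, -0.105, 0.19, 0.47, 0.26, 0.6], [-0.187, -0.243, -0.105, 0.19, 0.47, 0.26, 0.6], [-0.187, -0.243, -0.105, 0.19, 0.47, 0.26, 0.6], [-0.187, -0.243, -0.105, 0.19, 0.47, 0.26, 0.6], [-0.187, -0.243, -0.105, 0.19, 0.47, 0.26, 0.6]]}'
cat >m.py <<'E'
from h import *
from plant import bot
import sys
n=sys.argv[1];s=bot.read_state();c=bot.capture("wrist");print(s["position"],s["joint_positions"].round(2),s["qvel"].round(2))
q=s["ee_rot"];R=Ro.from_quat([q[1],q[2],q[3],q[0]]);T=np.eye(4);T[:3,:3]=R.as_matrix();T[:3,3]=s["position"]
V=T@c["tool_from_camera"];c["view"]=np.linalg.inv(V);np.savez(n+".npz",**c);print("look",-V[:3,2],V[:3,3])
p=proj(c,(689,-200,124)).astype(int);x,y,w,h=p[0]-30,p[1]-22,60,44
f=cv2.resize(c["frame"][y:y+h,x:x+w],None,fx=8,fy=8,interpolation=cv2.INTER_CUBIC)
cv2.imwrite(f"pics/{n}.png",f[:,:,::-1]);f=f.astype(float)+1
r,g,b=f[...,0],f[...,1],f[...,2]
for k,m in(("R",(r>1.8*g)&(r>45)),("Y",(g>1.25*b)&(r>1.03*g)&(r<1.8*g)&(r>40))):
    m=cv2.morphologyEx(m.astype(np.uint8),cv2.MORPH_OPEN,np.ones((5,5)))
    nl,lab,st,_=cv2.connectedComponentsWithStats(m)
    pts=np.argwhere(np.isin(lab,[i for i in range(1,nl) if st[i,4]>200]))[:,::-1].astype(np.int32)
    M=cv2.moments(cv2.convexHull(pts));bx=cv2.boundingRect(pts)
    print(k,(np.array([M["m10"],M["m01"]])/M["m00"]+.5)/8-.5+[x,y],np.array([bx[0],bx[1],bx[0]+bx[2],bx[1]+bx[3]])/8-.5+[x,y,x,y])
for X in[(688.5,-208.5,123.5),(688.5,-193,123.5),(688.5,-193,125.5),(690.5,-193,123.5)]:print(X,proj(c,X))
E
python3 m.py w5
```

```text
time: 19.12
position: [605.3, -178.3, 198.1]
ee_rot: [0.463, -0.005, 0.887, 0.0]
force: [-0.5, 0.5, 0.4]
opening: 0.599
gripper_force: 0.0
[ 605.26025216 -178.25367425  198.05264593] [ 0.89  0.67 -0.62  2.45  3.26  0.76 -1.13] [ 0.01  0.02 -0.    0.01  0.01  0.01  0.  ]
look [ 0.95083396  0.00759859 -0.30960787] [ 410.48683831 -179.09724792  230.34972061]
R [284.03363729 224.86104963] [274.625 216.625 294.5   233.25 ]
Y [304.97516353 227.60804983] [292.   220.   317.25 234.75]
(688.5, -208.5, 123.5) [283.66980998 226.24423453]
(688.5, -193, 123.5) [304.70311047 226.39681468]
(688.5, -193, 125.5) [304.64634794 228.93661   ]
(690.5, -193, 123.5) [304.81628172 227.36569685]
```

View pics/w5.png

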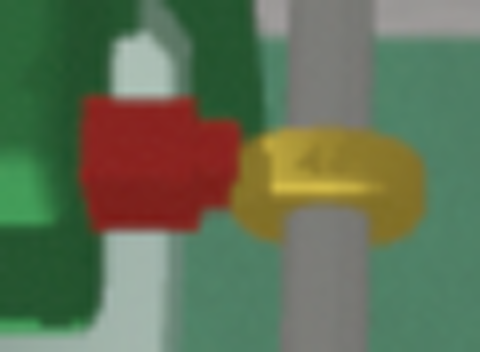

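Sharp view: pointer tip centre at crop row 165, collar at 186 (about 2.6 px). With the image inverted, that puts the pointer about 1.9 mm low. Next: regrip and wind about 54° more.

```bash
python3 - <<'E'
from h import *
from plant import bot
s=bot.read_state()
for p in[(590,-190,240),(540,-270,290),(520,-292.4,280)]:print(p,*rel(s,p))
E
```

```text
(590, -190, 240) [0.752 0.75  1.447] [-26.2 -11.7 -36.7]
(540, -270, 290) [0.752 0.75  1.447] [ -38.   -91.4 -106.7]
(520, -292.4, 280) [0.752 0.75  1.447] [ -18.2 -113.6 -117.5]
```

Scaled: -117 mm is -2.34, -114 mm is -2.28.

```bash
python3 steer.py '{"ticks": [[0, 0, 0, -0.52, -0.24, -0.74, 0.6], [0.075, 0.075, 0.145, -0.7, -1, -1.6, 0.6], [0.15, 0.15, 0.29, -0.76, -1.82, -2.14, 0.6], [0.225, 0.225, 0.435, -0.76, -1.82, -2.14, 0.6], [0.3, 0.3, 0.58, -0.76, -1.82, -2.14, 0.6], [0.375, 0.375, 0.725, -0.76, -1.82, -2.14, 0.6], [0.45, 0.45, 0.87, -0.76, -1.82, -2.14, 0.6], [0.525, 0.525, 1.01, -0.76, -1.82, -2.14, 0.6], [0.6, 0.6, 1.16, -0.76, -1.82, -2.14, 0.6], [0.675, 0.675, 1.3, -0.6, -2, -2.2, 0.6], [0.752, 0.75, 1.447, -0.36, -2.28, -2.34, 0.6], [0.752, 0.75, 1.447, -0.36, -2.28, -2.34, 0.6]]}'
python3 steer.py '{"ticks": [[0, 0, 0, 0, 0, 0, 0.6], [0, 0, 0, 0, 0, 0, 0.6], [0, 0, 0, 0, 0, 0, 0.6], [0, 0, 0, 0, 0, 0, 0.6]]}' | tail -1
python3 - <<'E'
from h import *
from plant import bot
s=bot.read_state();print(s["position"],s["joint_positions"].round(2),*rel(s,(520,-292.4,163)))
c=bot.capture("wrist");q=s["ee_rot"];R=Ro.from_quat([q[1],q[2],q[3],q[0]]);T=np.eye(4);T[:3,:3]=R.as_matrix();T[:3,3]=s["position"]
c["view"]=np.linalg.inv(T@c["tool_from_camera"])
p=proj(c,(520,-292.4,198));print("pred",p)
cv2.imwrite("pics/w6.png",c["frame"][:,:,::-1])
f=c["frame"].astype(int);m=((f.min(2)>150)&(f.max(2)-f.min(2)<30)).astype(np.uint8)
g=((f[...,1]>1.5*f[...,0])&(f[...,1]>1.5*f[...,2])).astype(np.uint8)
x,y=p.astype(int);n,l,st,ce=cv2.connectedComponentsWithStats(g[y-60:y+60,x-60:x+60]);print([(a[:5].tolist(),(b+[x-60,y-60]).round(1).tolist()) for a,b in zip(st[1:],ce[1:]) if a[4]>40],x-60,y-60)
E
```

```text
time: 20.68
position: [448.9, -333.6, 203.5]
ee_rot: [0.289, 0.438, 0.851, 0.036]
force: [-0.1, -0.5, 0.5]
opening: 0.596
gripper_force: 0.0
gripper_force: 0.0
[ 449.90395841 -332.36676243  202.76851033] [ 0.72  0.36  0.01  2.33  4.24  0.23 -2.94] [0.473 0.368 0.605] [17.  62.9 62.1]
pred [455.92034064 282.29101713]
[([9, 0, 70, 71, 2450], [436.8, 252.5]), ([112, 0, 8, 13, 60], [511.7, 228.0])] 395 222
```

The wrist ran into joint limits because the geodesic took it the wrong way round. I'll retrace through the earlier orientations.

```bash
cat >o.py <<'E'
from h import *
from plant import bot
def show(az,tilt,yaw0,pts):
    s=bot.read_state();q=s["ee_rot"];R=Ro.from_quat([q[1],q[2],q[3],q[0]])
    a,t=np.radians(az),np.radians(tilt);d=np.array([np.cos(a),np.sin(a),0]);u=np.array([0,0,1.])
    Z=d*np.sin(t)-u*np.cos(t);X=-d*np.cos(t)-u*np.sin(t)
    T=Ro.from_matrix(np.c_[X,np.cross(Z,X),Z])
    print(s["position"].round(1),s["joint_positions"].round(2),"z",R.apply([0,0,1]).round(2),"rv",(R.inv()*T).as_rotvec().round(3))
    for p in pts:print(p,R.inv().apply(np.array(p)-s["position"]).round(1))
E
python3 -c "
from o import *
show(0,55,0,[(460,-300,240),(560,-190,260),(590,-180,240)])"
```

```text
[ 449.7 -332.5  202.6] [ 0.72  0.36  0.01  2.33  4.24  0.23 -2.94] z [ 0.52 -0.19 -0.83] rv [-0.353 -0.286 -0.839]
(460, -300, 240) [  3.   39.1 -31.9]
(560, -190, 260) [ 32.6 185.5 -17.2]
(590, -180, 240) [ 35.8 207.1  13.1]
```

```bash
python3 steer.py '{"ticks": [[0, 0, 0, 0.06, 0.78, -0.8, 0.6], [-0.06, -0.05, -0.14, 0.2, 1.6, -0.8, 0.6], [-0.12, -0.1, -0.28, 0.4, 2.4, -0.6, 0.6], [-0.18, -0.145, -0.42, 0.56, 3.2, -0.5, 0.6], [-0.24, -0.19, -0.56, 0.66, 3.7, -0.34, 0.6], [-0.3, -0.24, -0.7, 0.66, 3.7, -0.34, 0.6], [-0.353, -0.286, -0.839, 0.66, 3.7, -0.34, 0.6], [-0.353, -0.286, -0.839, 0.72, 4.14, 0.26, 0.6], [-0.353, -0.286, -0.839, 0.72, 4.14, 0.26, 0.6], [-0.353, -0.286, -0.839, 0.72, 4.14, 0.26, 0.6]]}'
python3 -c "
from o import *
show(-45,55,0,[(600,-150,250)])
show(-90,50,0,[(640,-120,250)])"
```

```text
time: 22.48
position: [588.9, -180.3, 239.6]
ee_rot: [0.461, 0.001, 0.887, 0.0]
force: [-0.4, -0.5, -0.5]
opening: 0.602
gripper_force: 0.0
[ 588.9 -180.3  239.6] [ 0.57  0.48 -0.11  2.46  3.65  0.76 -1.63] z [ 0.82 -0.   -0.58] rv [ 0.642 -0.003  0.449]
(600, -150, 250) [-14.8  30.3   3.1]
[ 588.9 -180.3  239.6] [ 0.57  0.48 -0.11  2.46  3.65  0.76 -1.63] z [ 0.82 -0.   -0.58] rv [1.245 0.066 0.956]
(640, -120, 250) [-37.7  60.4  35.8]
```

Scaled: 3 mm is 0.06, 30 mm is 0.6.

```bash
python3 steer.py '{"ticks": [[0.13, 0, 0.09, -0.08, 0.16, 0.02, 0.6], [0.26, 0, 0.18, -0.16, 0.32, 0.04, 0.6], [0.39, 0, 0.27, -0.24, 0.48, 0.06, 0.6], [0.52, 0, 0.36, -0.3, 0.6, 0.06, 0.6], [0.642, 0, 0.449, -0.3, 0.6, 0.06, 0.6], [0.642, 0, 0.449, -0.3, 0.6, 0.06, 0.6], [0.642, 0, 0.449, -0.3, 0.6, 0.06, 0.6]]}'
python3 -c "
from o import *
show(-90,50,0,[(640,-120,250)])"
```

```text
time: 23.35
position: [598.8, -148.8, 250.3]
ee_rot: [0.428, 0.335, 0.821, -0.175]
force: [2.0, -1.2, -0.5]
opening: 0.601
gripper_force: 0.0
[ 598.8 -148.8  250.3] [ 0.48  0.74 -1.12  2.31  1.79  1.49 -0.96] z [ 0.59 -0.57 -0.57] rv [0.631 0.083 0.485]
(640, -120, 250) [-5.1 49.5  7.8]
```

Unwinding the right way (j5 back to 1.79). Next, azimuth −90, then upright.

```bash
python3 steer.py '{"ticks": [[0.13, 0.02, 0.1, -0.02, 0.2, 0.04, 0.6], [0.26, 0.035, 0.2, -0.04, 0.4, 0.06, 0.6], [0.39, 0.05, 0.3, -0.06, 0.6, 0.1, 0.6], [0.52, 0.07, 0.4, -0.08, 0.8, 0.12, 0.6], [0.631, 0.083, 0.485, -0.1, 1, 0.16, 0.6], [0.631, 0.083, 0.485, -0.1, 1, 0.16, 0.6], [0.631, 0.083, 0.485, -0.1, 1, 0.16, 0.6]]}'
python3 -c "
from o import *
show(-90,0,0,[(600,-150,270),(560,-250,290),(520,-292.4,280)])"
```

```text
time: 24.22
position: [642.0, -120.8, 250.8]
ee_rot: [0.301, 0.64, 0.642, -0.297]
force: [-0.8, -0.3, -0.4]
opening: 0.6
gripper_force: 0.0
[ 642.  -120.8  250.8] [ 0.2   0.92 -0.95  1.55  1.3   1.84 -1.  ] z [ 0.01 -0.77 -0.64] rv [0.006 0.874 0.003]
(600, -150, 270) [-33.5 -42.    9.8]
(560, -250, 290) [-113.   -82.5   73.4]
(520, -292.4, 280) [-132.6 -122.7  112. ]
```

Scaled: -133 mm is -2.66, -123 mm is -2.46.

```bash
python3 steer.py '{"ticks": [[0, 0.15, 0, -0.3, -0.4, 0.1, 0.6], [0, 0.3, 0, -0.68, -0.84, 0.2, 0.6], [0, 0.45, 0, -1.2, -1.1, 0.6, 0.6], [0, 0.6, 0, -1.74, -1.38, 1, 0.6], [0, 0.75, 0, -2.26, -1.66, 1.46, 0.6], [0.006, 0.874, 0.003, -2.66, -2.46, 2.24, 0.6], [0.006, 0.874, 0.003, -2.66, -2.46, 2.24, 0.6], [0.006, 0.874, 0.003, -2.66, -2.46, 2.24, 0.6], [0.006, 0.874, 0.003, -2.66, -2.46, 2.24, 0.6], [0.006, 0.874, 0.003, -2.66, -2.46, 2.24, 0.6]]}'
python3 - <<'E'
from o import *
show(-90,0,0,[(520,-292.4,163)])
s=bot.read_state();c=bot.capture("wrist");q=s["ee_rot"];R=Ro.from_quat([q[1],q[2],q[3],q[0]]);T=np.eye(4);T[:3,:3]=R.as_matrix();T[:3,3]=s["position"]
c["view"]=np.linalg.inv(T@c["tool_from_camera"]);np.savez("w7.npz",**c)
p=proj(c,(520,-292.4,198));print("pred",p)
x,y=p.astype(int)
f=cv2.GaussianBlur(c["frame"],(3,3),0).astype(int)
g=((f[...,1]>1.4*f[...,0])&(f[...,1]>1.4*f[...,2])).astype(np.uint8)
n,l,st,ce=cv2.connectedComponentsWithStats(g)
i=[k for k in range(1,n) if st[k,4]>60];print([(st[k].tolist(),ce[k].round().tolist()) for k in i])
cs,_=cv2.findContours(g,cv2.RETR_CCOMP,cv2.CHAIN_APPROX_NONE)[:2]
for k in cs:  # light pin end = hole in the green
    m=cv2.moments(k)
    if m["m00"]>20:
        u=np.array([m["m10"],m["m01"]])/m["m00"]
        if np.hypot(*(u-p))<25:print("blob",u,m["m00"],atz(c,u,198))
E
```

```text
time: 25.48
position: [520.2, -290.8, 279.7]
ee_rot: [-0.001, 0.707, 0.707, -0.0]
force: [-0.8, -0.3, 0.2]
opening: 0.601
gripper_force: 0.0
[ 520.2 -290.8  279.7] [ 1.12  0.73 -1.21  1.56  0.7   1.35 -0.17] z [-0.  0. -1.] rv [-0.001 -0.001  0.001]
(520, -292.4, 163) [ -1.7  -0.  116.7]
pred [324.99547079 259.42418511]
[([488, 125, 130, 78, 3518], [532.0, 161.0]), ([314, 227, 30, 45, 798], [328.0, 247.0]), ([380, 357, 30, 54, 974], [393.0, 385.0])]
blob [328.15268923 249.75723394] 1019.5 [ 522.13123431 -285.51013522  198.        ]
blob [328.18828681 258.74767378] 304.5 [ 522.17258793 -291.91096346  198.        ]
```

```bash
python3 steer.py '{"ticks": [[0, 0, 0, 0.36, -0.4, 0, 0.6], [0, 0, 0, 0.74, -0.8, 0, 0.6], [0, 0, 0, 0.74, -0.8, 0, 0.6], [0, 0, 0, 0.74, -0.8, 0, 0.6]]}'; python3 steer.py '{"ticks": [[0, 0, 0, -0.36, 0.4, 0, 0.6], [0, 0, 0, -0.76, 0.84, 0, 0.6], [0, 0, 0, -0.76, 0.84, 0, 0.6], [0, 0, 0, -0.76, 0.84, 0, 0.6]]}'; python3 -c "
from o import *
show(-90,0,0,[(522,-292,163)])"
```

```text
time: 26.02
position: [480.3, -256.4, 279.7]
ee_rot: [-0.001, 0.708, 0.706, 0.0]
force: [-0.4, -0.3, -0.3]
opening: 0.598
gripper_force: 0.0
time: 26.52
position: [521.3, -293.5, 279.0]
ee_rot: [-0.002, 0.708, 0.706, 0.0]
force: [-0.4, -0.3, 0.8]
opening: 0.601
gripper_force: 0.0
[ 521.3 -293.5  279. ] [ 1.1   0.72 -1.17  1.55  0.67  1.33 -0.15] z [-0.  0. -1.] rv [-0.002 -0.003 -0.003]
(522, -292, 163) [  1.1   1.  116. ]
```

Works. Descend, grip, wind 54°, and press slightly down.

```bash
python3 steer.py '{"ticks": [[0, 0, 0, 0.02, 0.01, 1, 0.6], [0, 0, 0, 0.02, 0.01, 1.8, 0.6], [0, 0, 0, 0.02, 0.01, 2.16, 0.6], [0, 0, 0, 0.02, 0.01, 2.32, 0.6], [0, 0, 0, 0.02, 0.01, 2.32, 0.6], [0, 0, 0, 0.02, 0.01, 2.32, 0.1], [0, 0, 0, 0.02, 0.01, 2.32, 0.1], [0, 0, 0, 0.02, 0.01, 2.32, 0.1], [0, 0, 0, 0.02, 0.01, 2.32, 0.1], [0, 0, 0, 0.02, 0.01, 2.33, 0.1], [0, 0, 0, 0.02, 0.01, 2.34, 0.1], [0, 0, 0, 0.02, 0.01, 2.34, 0.1]]}' 45
```

```text
time: 28.02
position: [522.1, -293.4, 163.2]
ee_rot: [-0.001, 0.709, 0.706, 0.0]
force: [-1.8, -1.4, 5.3]
opening: 0.228
gripper_force: 45.0
```

```bash
python3 steer.py '{"ticks": [[0, 0, 0, 0.064, -0.178, 0, 0.1], [0, 0, 0, 0.156, -0.342, 0, 0.1], [0, 0, 0, 0.272, -0.49, 0, 0.1], [0, 0, 0, 0.408, -0.62, 0, 0.1], [0, 0, 0, 0.566, -0.724, 0, 0.1], [0, 0, 0, 0.736, -0.804, 0, 0.1], [0, 0, 0, 0.736, -0.804, 0, 0.1], [0, 0, 0, 0.736, -0.804, 0, 0.1]]}'
```

```text
time: 29.02
position: [480.7, -256.0, 163.2]
ee_rot: [-0.001, 0.708, 0.706, -0.001]
force: [-2.8, -0.5, 8.7]
opening: 0.232
gripper_force: 45.0
```

Scaled: 20 mm is 0.4, -120 mm is -2.4.

```bash
python3 steer.py '{"ticks": [[0, 0, 0, 0, 0, 0, 0.6], [0, 0, 0, 0, 0, 0, 0.6], [0, 0, 0, 0, 0, 0, 0.6], [0, 0, 0, 0, 0, -0.6, 0.6], [0, 0, 0, 0, 0, -1.6, 0.6], [0, 0, 0, 0, 0, -2.4, 0.6], [0, 0, 0, 0.4, 0.4, -2.4, 0.6], [0, 0, 0, 0.4, 0.4, -2.4, 0.6]]}'
python3 -c "
from o import *
show(-90,50,0,[(560,-180,280),(640,-120,250)])"
```

```text
time: 30.02
position: [502.7, -234.5, 283.0]
ee_rot: [-0.001, 0.707, 0.707, 0.001]
force: [-1.4, 0.5, -0.7]
opening: 0.597
gripper_force: 0.0
[ 502.7 -234.5  283. ] [ 1.08  0.64 -1.17  1.66  0.62  1.26 -0.22] z [-0.  0. -1.] rv [-0.001 -0.875 -0.   ]
(560, -180, 280) [54.6 57.2  3.1]
(640, -120, 250) [114.5 137.2  33.2]
```

Scaled: 137 mm is 2.74, 115 mm is 2.3.

```bash
python3 steer.py '{"ticks": [[0, -0.15, 0, 0.6, 0.6, 0.06, 0.6], [0, -0.3, 0, 1.1, 1.14, 0.06, 0.6], [0, -0.45, 0, 1.5, 1.7, 0.2, 0.6], [0, -0.6, 0, 1.9, 2.3, 0.4, 0.6], [0, -0.75, 0, 2.28, 2.74, 0.66, 0.6], [0, -0.875, 0, 2.28, 2.74, 0.66, 0.6], [0, -0.875, 0, 2.28, 2.74, 0.66, 0.6], [0, -0.875, 0, 2.28, 2.74, 0.66, 0.6]]}'
python3 -c "
from o import *
show(-20,55,0,[(620,-150,250),(605,-160,205)])"
```

```text
time: 31.02
position: [639.0, -124.4, 249.9]
ee_rot: [0.297, 0.643, 0.639, -0.3]
force: [0.4, 0.0, -0.2]
opening: 0.6
gripper_force: 0.0
[ 639.  -124.4  249.9] [ 0.09  0.83 -0.69  1.55  1.17  1.67 -0.95] z [-0.01 -0.77 -0.64] rv [-0.975 -0.077 -0.747]
(620, -150, 250) [-16.6 -18.9  19.6]
(605, -160, 205) [ 11.4 -33.7  56.3]
```

```bash
python3 steer.py '{"ticks": [[-0.14, -0.01, -0.105, -0.1, -0.1, 0.1, 0.6], [-0.28, -0.02, -0.21, -0.2, -0.2, 0.2, 0.6], [-0.42, -0.03, -0.32, -0.3, -0.3, 0.3, 0.6], [-0.56, -0.045, -0.43, -0.34, -0.38, 0.4, 0.6], [-0.7, -0.055, -0.535, -0.34, -0.38, 0.4, 0.6], [-0.84, -0.066, -0.64, -0.1, -0.5, 0.7, 0.6], [-0.975, -0.077, -0.747, 0.22, -0.68, 1.12, 0.6], [-0.975, -0.077, -0.747, 0.22, -0.68, 1.12, 0.6], [-0.975, -0.077, -0.747, 0.22, -0.68, 1.12, 0.6], [-0.975, -0.077, -0.747, 0.22, -0.68, 1.12, 0.6]]}'
sed -i 's/123.5/125.3/g' m.py; python3 m.py w8
```

```text
time: 32.28
position: [617.5, -162.6, 209.9]
ee_rot: [0.451, 0.155, 0.875, -0.081]
force: [-0.4, 1.1, -0.6]
opening: 0.599
gripper_force: 0.0
[ 617.47615777 -162.64686139  209.90178331] [ 0.85  0.9  -1.25  2.47  2.29  1.31 -0.68] [-0.05 -0.02 -0.01 -0.   -0.    0.   -0.  ]
look [ 0.8896985  -0.3266969  -0.31891335] [435.01904996 -94.55929453 244.13156717]
R [299.60170789 213.98615077] [289.375 205.125 310.375 223.25 ]
Y [322.4849655  211.51981682] [308.25  203.125 340.5   218.75 ]
(688.5, -208.5, 125.3) [300.27231388 215.07028707]
(688.5, -193, 125.3) [319.67331451 212.2258258 ]
(688.5, -193, 125.5) [319.67136802 212.47679403]
(690.5, -193, 125.3) [320.64717558 213.2509577 ]
```

```bash
python3 - <<'E'
from h import *
a=np.linspace(0,6.28,40);obs=[]
for n,x,y,zp in(("w4",335,230,123.5),("w5",265,205,123.5),("w8",282,196,125.3)):
    c=dict(np.load(n+".npz"));w,h=60,40
    f=cv2.resize(c["frame"][y:y+h,x:x+w],None,fx=8,fy=8,interpolation=cv2.INTER_CUBIC).astype(float)+1
    r,g,b=f[...,0],f[...,1],f[...,2];o={}
    for t in(1.4,1.7,2.0):
      for k,m in(("R",(r>1.8*g)&(r>45)),("Y",(g>t*b)&(r>1.03*g)&(r<1.8*g)&(r>60))):
        m=cv2.morphologyEx(m.astype(np.uint8),cv2.MORPH_OPEN,np.ones((7,7)))
        nl,lab,st,ce=cv2.connectedComponentsWithStats(m)
        I=[i for i in range(1,nl) if st[i,4]>300]
        if k=="Y":print(n,t,[((st[i,:4]/8+[x,y,0,0]).round(1).tolist(),int(st[i,4])) for i in I])
        pts=np.argwhere(np.isin(lab,I))[:,::-1].astype(np.int32)
        if len(pts)==0: continue
        M=cv2.moments(cv2.convexHull(pts));o[k]=(np.array([M["m10"],M["m01"]])/M["m00"]+.5)/8-.5+[x,y]
      print("   ",o["R"].round(2),o["Y"].round(2))
      if t==1.7: obs.append((c,dict(o),zp))
def res(p,use):
    out=[]
    for i in use:
        c,o,zp=obs[i];off=p[5+2*i:7+2*i]
        out+=[*(proj(c,(p[0],p[1],zp))+off-o["R"]),*(proj(c,p[2:5])+off-o["Y"])]
    return np.r_[out,p[5:]*.3]
for use in([0,1],[0,2],[1,2],[0,1,2]):
    s=least_squares(res,[689,-208.7,689,-193.5,125]+[0]*6,args=(use,));print(use,s.x.round(2),round(s.cost,2))
E
```

```text
w4 1.4 [([353.9, 240.6, 22.9, 16.4], 16264)]
    [344.85 247.5 ] [364.76 248.62]
w4 1.7 [([353.9, 241.0, 22.5, 15.8], 15072)]
    [344.85 247.5 ] [364.53 248.62]
w4 2.0 [([353.9, 241.2, 22.2, 15.4], 14108)]
    [344.85 247.5 ] [364.38 248.64]
w5 1.4 [([293.5, 220.8, 24.2, 14.4], 16210)]
    [284.03 224.86] [305.26 227.67]
w5 1.7 [([293.6, 221.1, 24.1, 13.9], 15589)]
    [284.03 224.86] [305.29 227.72]
w5 2.0 [([293.6, 221.5, 24.1, 13.5], 14947)]
    [284.03 224.86] [305.31 227.82]
w8 1.4 [([308.9, 203.9, 33.1, 15.2], 18630)]
    [299.55 213.97] [322.81 211.56]
w8 1.7 [([308.9, 204.2, 24.9, 14.6], 16528)]
    [299.55 213.97] [320.72 211.38]
w8 2.0 [([308.9, 204.5, 24.4, 14.4], 15716)]
    [299.55 213.97] [320.7  211.41]
[0, 1] [ 6.8623e+02 -2.0789e+02  6.8669e+02 -1.9235e+02  1.2543e+02  1.9000e-01
  1.6000e-01 -1.6000e-01 -2.5000e-01  0.0000e+00  0.0000e+00] 0.01
[0, 2] [ 6.8638e+02 -2.0794e+02  6.8982e+02 -1.9265e+02  1.2387e+02  1.7000e-01
 -8.0000e-02 -0.0000e+00  0.0000e+00 -1.5000e-01  1.9000e-01] 0.06
[1, 2] [ 6.8608e+02 -2.0803e+02  6.8951e+02 -1.9259e+02  1.2421e+02  0.0000e+00
 -0.0000e+00  0.0000e+00 -1.3000e-01  1.0000e-02  1.3000e-01] 0.01
[0, 1, 2] [ 6.8622e+02 -2.0794e+02  6.8907e+02 -1.9250e+02  1.2431e+02  1.4000e-01
 -2.0000e-02 -1.0000e-01 -1.2000e-01 -3.0000e-02  1.7000e-01] 0.11
```

```bash
python3 - <<'E'
from h import *
from plant import bot
def bb(c,f0,ctr):
    f=cv2.resize(f0,None,fx=4,fy=4,interpolation=cv2.INTER_CUBIC).astype(float)+1
    g=((f[...,1]>1.4*f[...,0])&(f[...,1]>1.4*f[...,2])).astype(np.uint8)
    n,l,st,ce=cv2.connectedComponentsWithStats(g)
    k=min([i for i in range(1,n) if st[i,4]>300],key=lambda i:np.hypot(*(ce[i]/4-ctr)));return (st[k,:4]/4),ce[k]/4
a=np.linspace(0,6.28,40)
for n,i,hx in(("scene",0,(478.5,-232)),("scene",None,(481.2,-255.5)),("top",0,(478.5,-232)),("top",None,(481.2,-255.5))):
    c=dict(np.load(f"{n}0.npz")) if i==0 else bot.capture(n)
    q=np.array([proj(c,(hx[0]+11*np.cos(t),hx[1]+11*np.sin(t),z)) for t in a for z in(146,198)])
    m,_=bb(c,c["frame"],q.mean(0));print(n,i,"model",q.min(0).round(1),q.max(0).round(1),"seen",m[:2],m[:2]+m[2:])
print(bot.read_state()["force"],bot.read_state()["time"])
E
```

```text
scene 0 model [141.7 222.9] [162.  253.1] seen [143.25 225.  ] [161.5 251.5]
scene None model [127.5 226.9] [148.5 257.3] seen [129.75 229.25] [148.25 256.  ]
top 0 model [458.4 279.7] [483. 298.] seen [461.25 281.  ] [484.   296.75]
top None model [473.3 277.2] [498.8 295.6] seen [475.5  277.25] [499.25 293.75]
[-0.75085264 -0.01739593 -0.37958906] 32.425
```

The handle is at the same height as at the start, so the crank is still seated. The pointer and collar agree to about 0.3 mm.

```bash
python3 -c "
from plant import bot
print(bot.finish_job())"
```

```text
the job is handed in; nothing more can be done
None
```

I wound the green crank about 2.94 turns clockwise, bringing the red pointer level with the yellow collar to within about 0.3 mm by my measurement. The crank is still seated and released, the blue lift was left alone, and the job was handed in at about 32 s.

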